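Stand the pepper mill on the kitchen scale

ROBOT

A 6-joint arm with a two-finger parallel gripper is mounted at the origin on the work surface; the furniture and walls round the work are solid. World frame = base frame: x ahead of the robot, y to its left, z up, the work surface at z = 0. Lengths are in m, angles in rad, forces in N, time in s.
With the tool pointing down it reaches from about 0.375 to 0.975 m from the base axis. Payload 3.8 kg.
Tool frame: the origin (TCP) lies midway between the tips of the shut fingers; the grasp point (between the pads) lies 19 mm behind it; z points along the fingers, y is the line along which they close (so a half turn about z gives the same grasp; the last joint's range is limited). The gripper opens to 85 mm and grips with 20 to 120 N. Pads are 22 mm wide; open, the fingers measure 114 mm over their backs; the gripper's body (76 mm by 85 mm) begins 54 mm behind the grasp point. The pads swing forward as they close: fully open they stand 13 mm farther back than shut.
Start: joints at [1.202, 0.264, 1.604, -0, 1.274, -0.037], TCP at [0.22, 0.638, 0.231] pointing down, gripper open.
Joint ranges: [-2.63, 2.63], [-0.94, 2.18], [0.31, 2.57], [-1.31, 4.45], [0, 2.66], [-2.55, 2.55]. Speed limits (rad/s): [2.57, 2.57, 3.14, 3.14, 3.14, 3.14].

INTERFACE

Orientations are given as a rotation vector (axis times angle).
In Python, from workcell import bot gives the robot as it stands.
- The arm moves only by the tool step_arm, never from a script. Its argument "motion" is a list of rows, each a list of 5 numbers: the finger opening in cm, from 0 to 8.54, then the shift along the tool's x, y, z in cm, then the turn about the tool's z in degrees. In form: [[claw, dx, dy, dz, twist], ...]. A call has 1 to 20 rows; each row is the pose to reach, as a shift and turn from the pose commanded when the call began, along the tool's axes at that moment; what a row does not reach only later rows make up. A row lasts 1/10 s, in which the tool goes at most 50 mm and 8.59 degrees, less where a joint would pass 70% of its speed; a pose out of reach is approached as far as the arm can. A call with a gripper value outside its range is refused whole. The fingers move at their own pace and stop on an object; "force" is the grip in N (left out, the last holds). Time passes only in rows, so rows that repeat a pose let the fingers close. It gives the time, the measured TCP pose, the force, the opening and the grip force at its end, in the units of the state.
- bot.read_state(): the state, without advancing time (a new reading comes with each control period).
- bot.read_camera(name): name is "scene" or "top"; returns (picture, depth): 384x512x3 uint8, red, green, blue; 384x512 float32, m along the optical axis (not along the pixel's ray), 0 where there is no reading.
- bot.calibration(name): a dict with "mtx" (3x3 intrinsics, pixels), "origin" and "orientation" of the camera in the world. Camera axes: x right, y up, looking along -z (the intrinsics and any distortion apply to the point x, -y, -z); pixel columns grow to the right and rows downward; lengths in m; the calibration is good to about 2 mm. A picture is of the moment at which its call begins. calibration takes no time and is no camera call.
- bot.finish_job(): hands the job in; it is judged then, once.
The state is a dict: "time": time; "q": joint angles; "joint_vel": joint speeds; "joint_torque": joint torques, N m; "tool_pos": TCP position; "tcp_rot": TCP orientation; "wrist_force": force on the tool from outside, world axes, zero at the start; "torque": the same for the moment, N m; "width": opening from 0.0 (shut) to 1.0 (fully open); "grip_force": force on a finger pad.
Only numpy, scipy, OpenCV 4.12 (cv2) and the standard library are available. Lean on these libraries where they do the work, as an engineer would, in place of code of your own. Each camera call takes 0.05 s, during which the arm holds its last target. There are 200 camera calls.

TASK

The dark wooden pepper mill is to be weighed. Pick it up, keep it upright, and set it down gently on its narrow foot in the middle of the kitchen scale's steel platform, letting go only once it stands there, so that it stays standing still. Leave the pale wooden salt mill and the spice jar alone.

Things in the scene. Friction and masses are not known exactly. Their poses are not given: they have to be found in the camera images.
- pepper_mill: The dark wooden pepper mill, upright: 158 mm tall, flat round foot 36 mm across, waist 27 mm at 66 mm height, straight cylindrical head 46 mm across from 104 to 132 mm height (grip here), dome and small steel nut above. Round: any grip yaw. 0.17 to 0.35 kg, top-heavy: mass centre about 100 mm up, topples at about 10 degrees. Origin: centre of the foot's underside; z up the mill.
- salt_mill: The pale wooden salt mill, a bystander of exactly the pepper mill's shape and size (158 mm tall, 46 mm across at the head, foot 36 mm) but of pale wood. The two mills can stand in either place. Origin: centre of the foot's underside; z up.
- spice_jar: A spice jar, a bystander: glass with a dark lid, 45 mm across, 105 mm tall, upright. Origin: centre of its underside; z up.
- scale: The kitchen scale, firm on the worktop (it does not slide): a flat slab 215 mm (x) by 158 mm (y), 20 mm high; a strip with a violet display and two round dark keys along its front (-x) end, the pale steel platform (about 155 mm square) behind it. Origin: centre of its underside; z up.
- scale_platform (a point): Centre of the steel weighing platform, on its top surface, 20 mm above the worktop; 22 mm from the scale's centre towards its +x end. Axes as the scale's.
Things that resemble listed ones, but are neither listed nor needed, are in the scene too. Leave any blue look-alike of the pepper_mill alone.

How it is judged:
By the outcome, as a careful person would: the job done as asked, in the order asked, and still so for the second after the job is handed in, with the robot touching nothing.
It also fails if it takes over 45 s, if anything falls off the work surface, if the arm or the gripper's body presses on something with over 40 N, if the wrist force passes 120 N, or if a joint passes its speed limit or range.

## Working session

There is one attempt and no reset: what is moved stays moved. The work goes in short steps, Python scripts to look and compute and a tool call to move; the robot and the scene stay as the last step left them, time stands still between calls to the robot, and variables do not carry over. Pictures are saved under pics/ and viewed, at most 10 in all, crops included, and the job is handed in when it is done.

Besides the shell and the picture viewer there is one more tool, called after "Emit:" by a JSON object that holds its "fn" and its "kwargs". step_arm: Moves the arm, as the interface text tells. Its arguments: {"type":"object","properties":{"motion":{"type":"array","items":{"type":"array","items":{"type":"number"}}},"force":{"type":"number"}},"required":["motion"]}

```bash
mkdir -p pics
cat > h.py <<'E'
import numpy as np, cv2
from workcell import bot
from scipy.spatial.transform import Rotation as R
def cal(n):
    c=bot.calibration(n); o=np.array(c["orientation"],float)
    M=o if o.shape==(3,3) else (R.from_rotvec(o).as_matrix() if o.size==3 else R.from_quat(o).as_matrix())
    return np.array(c["mtx"]),np.array(c["origin"]),M
def ray(n,u,v):
    K,o,M=cal(n); d=np.linalg.inv(K)@[u,v,1]; return o,M@(d*[1,-1,-1])
def onz(n,u,v,z):
    o,d=ray(n,u,v); return o+d*(z-o[2])/d[2]
def cloud(n,D):
    K,o,M=cal(n); v,u=np.mgrid[:D.shape[0],:D.shape[1]]
    P=np.stack([u,v,np.ones_like(u)],-1)@np.linalg.inv(K).T*D[...,None]*[1,-1,-1]
    return P@M.T+o
E
python3 - <<'E'
from h import *
for n in("scene","top"):
    p,d=bot.read_camera(n); cv2.imwrite(f"pics/{n}.png",p[...,::-1]); np.savez(n,p=p,d=d); print(bot.calibration(n))
print(bot.read_state())
E
```

```text
{'mtx': array([[470.87648942,   0.        , 265.58682397],
       [  0.        , 470.87648942, 193.24707212],
       [  0.        ,   0.        ,   1.        ]]), 'origin': array([-0.20711211,  0.50192279,  0.67470712]), 'orientation': array([ 0.49652402, -0.9836093 , -1.98682985])}
{'mtx': array([[415.95205841,   0.        , 256.621538  ],
       [  0.        , 415.95205841, 199.28922135],
       [  0.        ,   0.        ,   1.        ]]), 'origin': array([0.29744137, 0.03459985, 0.88675503]), 'orientation': array([ 0.17144498, -0.13708232, -1.34539948])}
{'time': 0.1, 'q': array([ 1.20209971e+00,  2.64701488e-01,  1.60525129e+00, -2.60600484e-07,
        1.27371331e+00, -3.69117428e-02]), 'joint_vel': array([-0.00030457, -0.0039115 , -0.00251539, -0.00142584, -0.00136162,
        0.00071129]), 'joint_torque': array([-2.85184924e-04, -5.16703534e+01, -3.68590450e+01, -1.29269683e-04,
        6.26693378e-03, -9.88042245e-06]), 'tool_pos': array([0.21963576, 0.63755748, 0.2300631 ]), 'tcp_rot': array([-0.51871   , -3.09804969,  0.00318985]), 'wrist_force': array([ 0.36004129,  0.10709182, -0.82053956]), 'torque': array([-0.02801197,  0.03860438,  0.02396946]), 'grip_force': 0.0, 'width': 1.0016148249265409}
```

View pics/scene.png

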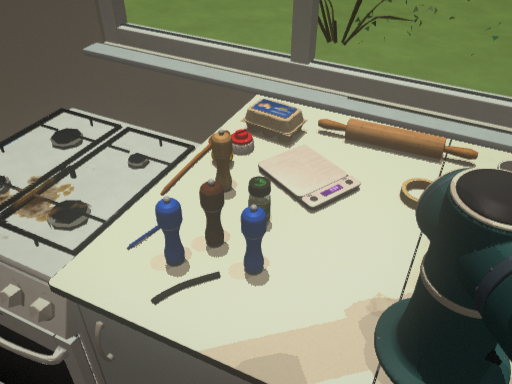

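View pics/top.png

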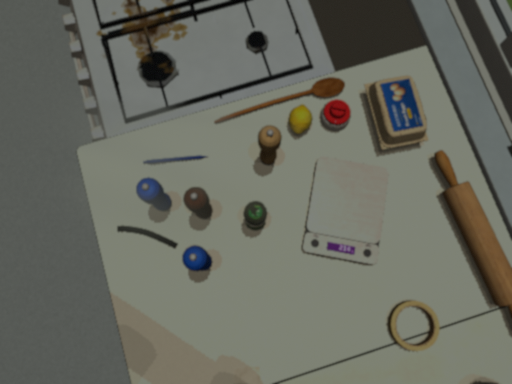

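The scene view holds four mill shapes: two blue ones at (172,230) and (254,240), a dark brown one at (211,213), and a tan one at (222,160). In the top view they are at (150,190), (197,258), (197,200) and (269,140). The dark brown one fits the pepper mill, the tan one is the salt mill, and the blue ones are the look-alikes. The jar is at top (255,215), and the scale is at top (345,210) with its display at (340,248).

Run:
```python
from h import *
S=np.load("scene.npz");T=np.load("top.npz")
a=cv2.resize(S["p"][135:290,140:290],(500,516),interpolation=cv2.INTER_CUBIC)
b=cv2.resize(T["p"][115:285,125:290],(300,309),interpolation=cv2.INTER_CUBIC)
c=np.zeros((516,800,3),np.uint8);c[:,:500]=a;c[:309,500:]=b
cv2.imwrite("pics/crop.png",c[...,::-1])
for n,I in(("scene",S),("top",T)):
    P=cloud(n,I["d"]); h=cv2.cvtColor(I["p"],cv2.COLOR_RGB2HSV)
    z=P[...,2]; m=((z>.03)&(z<.2)&(I["d"]>0)&(P[...,0]>.2)).astype(np.uint8)
    k,l,s,ce=cv2.connectedComponentsWithStats(m)
    for i in range(1,k):
        if s[i,4]<80: continue
        q=l==i; Q=P[q]; hd=Q[(Q[:,2]>Q[:,2].max()-.05)]
        print(n,ce[i].round(),s[i].tolist(),"zmax",np.percentile(Q[:,2],99).round(3),"lo",hd.min(0).round(3),"hi",hd.max(0).round(3),"rgb",I["p"][q].mean(0).round())
    # scale platform corners
    m=((z>.012)&(z<.028)&(I["d"]>0)).astype(np.uint8)
    m=cv2.morphologyEx(m,cv2.MORPH_OPEN,np.ones((5,5)))
    k,l,s,ce=cv2.connectedComponentsWithStats(m)
    for i in range(1,k):
        if s[i,4]<1500: continue
        Q=P[l==i]; r=cv2.minAreaRect(Q[:,:2].astype(np.float32)); print(n,"scale",ce[i],s[i],r,np.median(Q[:,2]))
```

```text
scene [280.  76.] [0, 0, 512, 158, 26793] zmax 0.188 lo [ 0.824 -0.422  0.15 ] hi [1.821 0.223 0.2  ] rgb [119. 117. 104.]
scene [275. 117.] [241, 99, 67, 38, 1534] zmax 0.074 lo [ 0.633 -0.26   0.03 ] hi [ 0.794 -0.103  0.076] rgb [117. 111. 102.]
scene [219. 178.] [199, 129, 54, 110, 2147] zmax 0.157 lo [0.401 0.053 0.11 ] hi [0.59  0.204 0.16 ] rgb [94. 72. 56.]
scene [505. 165.] [497, 161, 15, 11, 119] zmax 0.087 lo [ 0.202 -0.484  0.054] hi [ 0.215 -0.423  0.087] rgb [109. 104.  91.]
scene [256. 218.] [241, 177, 30, 89, 1833] zmax 0.156 lo [0.296 0.135 0.11 ] hi [0.338 0.179 0.16 ] rgb [70. 78. 87.]
scene [170. 224.] [155, 196, 28, 61, 1153] zmax 0.157 lo [0.399 0.25  0.11 ] hi [0.439 0.294 0.16 ] rgb [65. 75. 98.]
scene scale [308.52196235 176.14632059] [ 259  146  100   62 3506] ((0.49280720949172974, -0.11470445245504379), (0.21556174755096436, 0.15978747606277466), 2.3012843132019043) 0.01923135611653415
top [476.  80.] [406, 0, 106, 241, 12767] zmax 0.133 lo [ 0.809 -0.379  0.109] hi [ 0.985 -0.283  0.159] rgb [86. 90. 86.]
top [397. 112.] [364, 76, 65, 74, 3384] zmax 0.074
[... 508 characters left out ...]
] hi [ 0.662 -0.279  0.062] rgb [94. 70. 43.]
top [152. 193.] [136, 178, 34, 31, 702] zmax 0.157 lo [0.401 0.248 0.111] hi [0.445 0.291 0.16 ] rgb [57. 65. 82.]
top [197. 201.] [183, 187, 29, 31, 617] zmax 0.159 lo [0.403 0.158 0.11 ] hi [0.447 0.203 0.159] rgb [60. 53. 44.]
top [255. 215.] [243, 201, 24, 29, 531] zmax 0.107 lo [0.407 0.045 0.059] hi [0.452 0.091 0.109] rgb [48. 56. 41.]
top [196. 258.] [182, 245, 29, 27, 575] zmax 0.159 lo [0.297 0.132 0.11 ] hi [0.342 0.177 0.159] rgb [32. 50. 86.]
top scale [345.72515915 210.50152228] [ 303  157   85  108 7226] ((0.49323034286499023, -0.11561263352632523), (0.21298091113567352, 0.1578131765127182), 2.0200998783111572) 0.018938601757885087
```

View pics/crop.png

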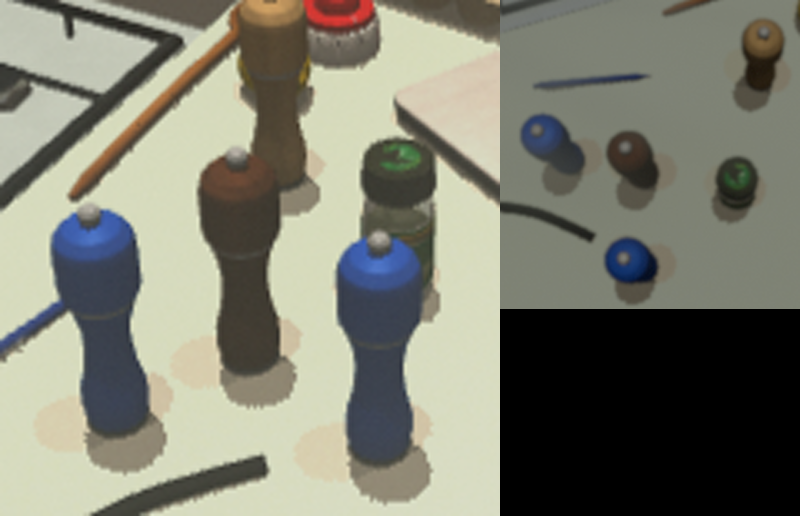

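Dark mill confirmed in the crop: brown body at scene (211,213), with the tan salt mill behind it and the blue ones beside it. Next I'll triangulate its nut and work out the shifts.

```bash
cat > mv.py <<'E'
from h import *
def shift(tgt,yaw=None):
    s=bot.read_state(); M=R.from_rotvec(s["tcp_rot"]).as_matrix()
    print("t",s["time"],"pos",s["tool_pos"].round(4),"F",s["wrist_force"].round(2),"w",round(s["width"],3),"grip",s["grip_force"],"tilt z",M[:,2].round(4))
    print("shift cm",((np.array(tgt)-s["tool_pos"])@M*100).round(2),"yaw of tool y",np.degrees(np.arctan2(M[1,1],M[0,1])).round(2),"q6",s["q"][5])
E
python3 - <<'E'
from mv import *
S=np.load("scene.npz");T=np.load("top.npz")
o1,d1=ray("scene",211.1,182.1);o2,d2=ray("top",194.9,199.2)
t=np.linalg.lstsq(np.stack([d1,-d2],1),o2-o1,rcond=None)[0]
print("nut",o1+d1*t[0],o2+d2*t[1])
P=cloud("scene",S["d"]);Q=P[175:250,195:230].reshape(-1,3);Q=Q[(np.hypot(Q[:,0]-.425,Q[:,1]-.18)<.04)]
for a,b in((.104,.132),(.05,.08),(.005,.03)):
    q=Q[(Q[:,2]>a)&(Q[:,2]<b)]; 
    f=np.linalg.lstsq(np.c_[2*q[:,:2],np.ones(len(q))],(q[:,:2]**2).sum(1),rcond=None)[0]
    print("circle",f[:2],np.sqrt(f[2]+f[:2]@f[:2]))
P=cloud("top",T["d"]);Q=P.reshape(-1,3);q=Q[(np.hypot(Q[:,0]-.425,Q[:,1]-.18)<.04)&(Q[:,2]>.125)]
print("top head centre",cv2.minEnclosingCircle(q[:,:2].astype(np.float32)))
for n,I in(("scene",S),("top",T)):
    h=cv2.cvtColor(I["p"],cv2.COLOR_RGB2HSV); m=cv2.inRange(h,(125,80,60),(155,255,255)); v,u=np.nonzero(m)
    print("display",len(u),np.median(u),np.median(v),onz(n,np.median(u),np.median(v),.02))
shift((.425,.18,.23))
E
```

```text
nut [0.42393041 0.18027121 0.15422356] [0.42084816 0.17630294 0.15293893]
circle [0.42544374 0.18106327] 0.02205579017526924
circle [0.42484358 0.181444  ] 0.012832224909466538
circle [0.42508572 0.18128446] 0.01772777065494647
top head centre ((0.42573636770248413, 0.18016807734966278), 0.02298019453883171)
display 82 331.5 190.0 [ 0.40882724 -0.11836841  0.02      ]
display 132 337.5 248.0 [ 0.40764873 -0.11276058  0.02      ]
t 0.1 pos [0.2196 0.6376 0.2301] F [ 0.36  0.11 -0.82] w 1.002 grip 0.0 tilt z [-7.0e-04 -1.9e-03 -1.0e+00]
shift cm [-34.32 -36.57   0.08] yaw of tool y 70.99 q6 -0.036911742783866414
```

Emit:
{"fn": "step_arm", "kwargs": {"motion": [[8.5,-3.4,-3.6,0,4],[8.5,-6.8,-7.2,0,8],[8.5,-10.2,-10.8,0,12],[8.5,-13.6,-14.4,0,16],[8.5,-17,-18,0,20],[8.5,-20.4,-21.6,0,24],[8.5,-23.8,-25.2,0,26],[8.5,-27.2,-28.8,0,26],[8.5,-30.6,-32.4,0,26],[8.5,-33,-35,0,26],[8.5,-34.3,-36.5,0,26],[8.5,-34.3,-36.5,0,26],[8.5,-34.3,-36.5,0,26],[8.5,-34.3,-36.5,0,26]]}}

```text
time: 1.5
tool_pos: [0.4248, 0.1821, 0.2311]
tcp_rot: [-1.201, -2.902, -0.0]
wrist_force: [0.1, 0.2, 0.1]
width: 0.993
grip_force: 0.0
```

Run:
```python
from mv import *
shift((.4253,.181,.099))
```

```text
t 1.5 pos [0.4248 0.1821 0.2311] F [0.08 0.25 0.08] w 0.993 grip 0.0 tilt z [-6.e-04  3.e-04 -1.e+00]
shift cm [-0.12 -0.04 13.21] yaw of tool y 45.03 q6 -0.43540550201094896
```

Emit:
{"fn": "step_arm", "kwargs": {"motion": [[8.5,-0.1,0,2,0],[8.5,-0.1,0,5,0],[8.5,-0.1,0,8,0],[8.5,-0.1,0,11,0],[8.5,-0.1,0,12.6,0],[8.5,-0.1,0,13.4,0],[8.5,-0.1,0,13.4,0],[8.5,-0.1,0,13.4,0],[8.5,-0.1,0,13.4,0]]}}

```text
time: 2.4
tool_pos: [0.4271, 0.1814, 0.0987]
tcp_rot: [1.201, 2.901, 0.003]
wrist_force: [-0.2, -0.4, 0.3]
width: 0.996
grip_force: 0.0
```

Run:
```python
from mv import *
shift((.4253,.181,.097))
p,d=bot.read_camera("scene"); cv2.imwrite("pics/pre.png",cv2.resize(p[100:300,110:330],None,fx=2.5,fy=2.5)[...,::-1])
```

```text
t 2.4 pos [0.4271 0.1814 0.0987] F [-0.25 -0.39  0.26] w 0.996 grip 0.0 tilt z [ 0.0025  0.001  -1.    ]
shift cm [ 0.1  -0.15  0.17] yaw of tool y 45.02 q6 -0.4378700196569328
```

View pics/pre.png

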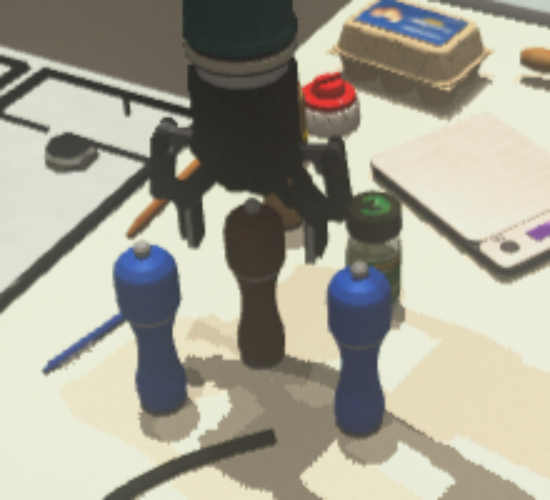

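The fingers straddle the dark mill's head (crop 255,240), clear of the neighbours. Closing.

Emit:
{"fn": "step_arm", "kwargs": {"motion": [[7,0,-0.15,0,0],[6,0,-0.15,0,0],[5.4,0,-0.15,0,0],[5.0,0,-0.15,0,0],[4.7,0,-0.15,0,0],[4.4,0,-0.15,0,0],[4.0,0,-0.15,0,0],[3.5,0,-0.15,0,0],[3,0,-0.15,0,0],[3,0,-0.15,0,0],[3,0,-0.15,0,0]], "force": 40}}

```text
time: 3.55
tool_pos: [0.4253, 0.1798, 0.0976]
tcp_rot: [1.202, 2.902, 0.001]
wrist_force: [1.4, 0.5, 2.8]
width: 0.522
grip_force: 41.4
```

Run:
```python
from mv import *
shift((.4253,.181,.24))
```

```text
t 3.55 pos [0.4253 0.1798 0.0976] F [1.36 0.53 2.85] w 0.522 grip 41.396660374011844 tilt z [ 8.e-04  4.e-04 -1.e+00]
shift cm [  0.08   0.1  -14.24] yaw of tool y 44.99 q6 -0.4393319635879643
```

Emit:
{"fn": "step_arm", "kwargs": {"motion": [[3,0,0,-0.4,0],[3,0,0,-1.2,0],[3,0,0,-2.4,0],[3,0,0,-4,0],[3,0,0,-5.8,0],[3,0,0,-7.6,0],[3,0,0,-9.4,0],[3,0,0,-11.2,0],[3,0,0,-12.6,0],[3,0,0,-13.4,0],[3,0,0,-13.8,0],[3,0,0,-14,0],[3,0,0,-14,0],[3,0,0,-14,0]]}}

```text
time: 4.95
tool_pos: [0.4244, 0.1794, 0.2364]
tcp_rot: [-1.202, -2.901, 0.002]
wrist_force: [-0.2, -0.3, -2.4]
width: 0.525
grip_force: 41.2
```

Run:
```python
from mv import *
shift((.515,-.1142,.238))
p,d=bot.read_camera("scene"); cv2.imwrite("pics/lift.png",cv2.resize(p[60:300,110:330],None,fx=2.4,fy=2.4)[...,::-1])
P=cloud("scene",d);Q=P.reshape(-1,3);Q=Q[(np.hypot(Q[:,0]-.425,Q[:,1]-.18)<.04)]
for a in np.arange(.13,.24,.01):
    q=Q[(Q[:,2]>a)&(Q[:,2]<a+.01)]
    if len(q)>20:
        f=np.linalg.lstsq(np.c_[2*q[:,:2],np.ones(len(q))],(q[:,:2]**2).sum(1),rcond=None)[0]
        print(a.round(3),len(q),f[:2].round(4),np.sqrt(f[2]+f[:2]@f[:2]).round(4))
print("lowest",np.sort(Q[Q[:,2]>.06,2])[:5])
```

```text
t 4.95 pos [0.4244 0.1794 0.2364] F [-0.19 -0.27 -2.36] w 0.525 grip 41.15812920383178 tilt z [-1.6e-03 -6.0e-04 -1.0e+00]
shift cm [-27.17 -14.35  -0.16] yaw of tool y 44.99 q6 -0.43930972352034364
0.14 71 [0.4244 0.1801] 0.0173
0.15 87 [0.4242 0.1802] 0.0182
0.16 102 [0.4237 0.1802] 0.0178
0.17 107 [0.4226 0.1806] 0.0153
0.18 83 [0.4235 0.1802] 0.0142
0.19 82 [0.4232 0.1802] 0.0126
0.2 65 [0.4227 0.1802] 0.012
0.21 68 [0.4225 0.1803] 0.0128
0.22 65 [0.4231 0.1796] 0.0153
0.23 74 [0.4232 0.1789] 0.019
lowest [0.13806351 0.1389982  0.13907063 0.13908598 0.13922203]
```

View pics/lift.png

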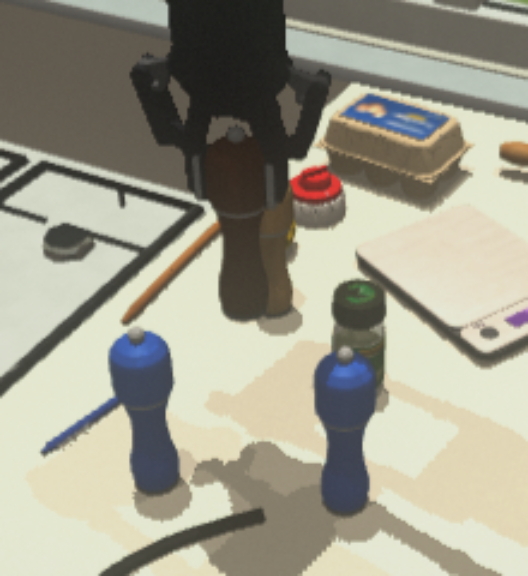

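The mill hangs upright in the pads (crop 240,230), with its foot at about 139 mm. Moving over the platform.

Emit:
{"fn": "step_arm", "kwargs": {"motion": [[3,-0.5,-0.26,0,0],[3,-1.5,-0.8,0,0],[3,-3,-1.6,0,0],[3,-5,-2.6,0,0],[3,-7,-3.7,0,0],[3,-9,-4.7,0,0],[3,-11,-5.8,0,0],[3,-13,-6.9,0,0],[3,-15,-7.9,0,0],[3,-17,-9,0,0],[3,-19,-10,0,0],[3,-21,-11.1,0,0],[3,-23,-12.1,0,0],[3,-24.8,-13.1,0,0],[3,-26,-13.7,0,0],[3,-26.8,-14.1,0,0],[3,-27.1,-14.3,0,0],[3,-27.1,-14.3,0,0],[3,-27.1,-14.3,0,0],[3,-27.1,-14.3,0,0]]}}

```text
time: 7.0
tool_pos: [0.5152, -0.1125, 0.2373]
tcp_rot: [-1.201, -2.903, -0.0]
wrist_force: [0.9, -0.6, -1.4]
width: 0.532
grip_force: 41.1
```

Run:
```python
from mv import *
shift((.515,-.1142,.118))
p,d=bot.read_camera("scene")
P=cloud("scene",d);Q=P.reshape(-1,3);Q=Q[(np.hypot(Q[:,0]-.515,Q[:,1]+.114)<.04)]
for a in np.arange(.13,.24,.02):
    q=Q[(Q[:,2]>a)&(Q[:,2]<a+.02)]
    if len(q)>20:
        f=np.linalg.lstsq(np.c_[2*q[:,:2],np.ones(len(q))],(q[:,:2]**2).sum(1),rcond=None)[0]
        print(a.round(3),len(q),f[:2].round(4),np.sqrt(f[2]+f[:2]@f[:2]).round(4))
print("lowest",np.sort(Q[Q[:,2]>.06,2])[:5])
```

```text
t 7.0 pos [ 0.5152 -0.1125  0.2373] F [ 0.86 -0.56 -1.35] w 0.532 grip 41.12221793504432 tilt z [-1.e-04  3.e-04 -1.e+00]
shift cm [-0.11 -0.14 11.93] yaw of tool y 45.04 q6 -1.0484515470194276
0.13 55 [ 0.5145 -0.1105] 0.0162
0.15 137 [ 0.5144 -0.1108] 0.0175
0.17 139 [ 0.5141 -0.1108] 0.0148
0.19 110 [ 0.5141 -0.1116] 0.0124
0.21 97 [ 0.5119 -0.1103] 0.0124
0.23 181 [ 0.5203 -0.1189] 0.0295
lowest [0.13880256 0.1396077  0.13993669 0.1403308  0.14043407]
```

Emit:
{"fn": "step_arm", "kwargs": {"motion": [[3,-0.1,-0.1,0.4,0],[3,-0.2,-0.2,1.4,0],[3,-0.2,-0.2,3,0],[3,-0.2,-0.2,4.8,0],[3,-0.2,-0.2,6.6,0],[3,-0.2,-0.2,8.2,0],[3,-0.2,-0.2,9.6,0],[3,-0.2,-0.2,10.5,0],[3,-0.2,-0.2,11,0],[3,-0.2,-0.2,11.2,0],[3,-0.2,-0.2,11.2,0],[3,-0.2,-0.2,11.2,0],[3,-0.2,-0.2,11.2,0]]}}

```text
time: 8.35
tool_pos: [0.516, -0.1162, 0.1261]
tcp_rot: [1.202, 2.901, 0.0]
wrist_force: [0.8, 1.3, -1.8]
width: 0.524
grip_force: 41.1
```

Run:
```python
from mv import *
shift((.515,-.1142,.1175))
p,d=bot.read_camera("scene"); cv2.imwrite("pics/low.png",cv2.resize(p[80:240,210:410],None,fx=3,fy=3)[...,::-1])
P=cloud("scene",d);Q=P.reshape(-1,3);Q=Q[(np.hypot(Q[:,0]-.515,Q[:,1]+.114)<.04)]
for a in np.arange(.024,.1,.01):
    q=Q[(Q[:,2]>a)&(Q[:,2]<a+.01)]
    if len(q)>20:
        f=np.linalg.lstsq(np.c_[2*q[:,:2],np.ones(len(q))],(q[:,:2]**2).sum(1),rcond=None)[0]
        print(a.round(3),len(q),f[:2].round(4),np.sqrt(f[2]+f[:2]@f[:2]).round(4))
```

```text
t 8.35 pos [ 0.516  -0.1162  0.1261] F [ 0.81  1.26 -1.79] w 0.524 grip 41.12898528110236 tilt z [ 1.5e-03 -4.0e-04 -1.0e+00]
shift cm [0.21 0.07 0.86] yaw of tool y 44.99 q6 -1.0537244668344616
0.024 31 [ 0.5161 -0.1146] 0.0164
0.034 43 [ 0.5146 -0.1135] 0.016
0.044 53 [ 0.5152 -0.114 ] 0.0177
0.054 69 [ 0.5154 -0.1142] 0.0166
0.064 57 [ 0.5141 -0.114 ] 0.0139
0.074 52 [ 0.5146 -0.1142] 0.0127
0.084 41 [ 0.516  -0.1151] 0.0126
0.094 38 [ 0.5138 -0.114 ] 0.0115
```

View pics/low.png

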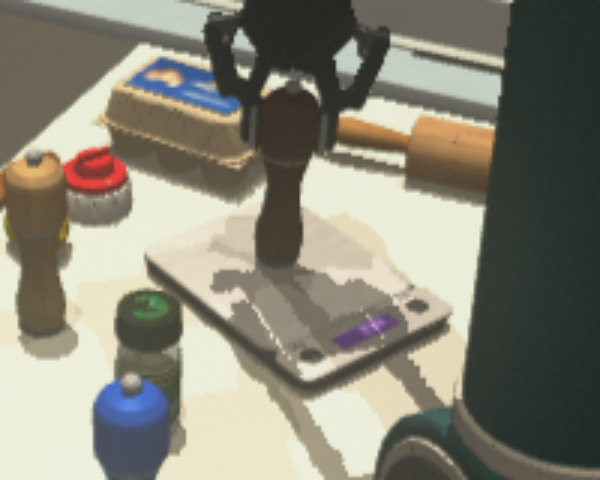

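The mill is upright over the middle of the platform (crop 278,260), foot about 8 mm above it. Lowering slowly.

Emit:
{"fn": "step_arm", "kwargs": {"motion": [[3,0,0,0.2,0],[3,0,0,0.4,0],[3,0,0,0.5,0],[3,0,0,0.6,0],[3,0,0,0.6,0],[3,0,0,0.6,0],[3,0,0,0.6,0]]}}

```text
time: 9.1
tool_pos: [0.5154, -0.116, 0.1193]
tcp_rot: [1.203, 2.902, -0.0]
wrist_force: [-0.0, 0.6, -0.2]
width: 0.523
grip_force: 41.1
```

Emit:
{"fn": "step_arm", "kwargs": {"motion": [[3,0,0,0.05,0],[3,0,0,0.1,0],[3,0,0,0.1,0],[3,0,0,0.1,0]]}}

```text
time: 9.5
tool_pos: [0.5153, -0.116, 0.1182]
tcp_rot: [-1.202, -2.902, 0.0]
wrist_force: [-0.1, 0.5, -2.5]
width: 0.527
grip_force: 41.1
```

Emit:
{"fn": "step_arm", "kwargs": {"motion": [[3,0,0,0.05,0],[3,0,0,0.1,0],[3,0,0,0.1,0],[3,0,0,0.1,0]]}}

```text
time: 9.9
tool_pos: [0.5154, -0.116, 0.1173]
tcp_rot: [1.202, 2.902, 0.0]
wrist_force: [-0.5, 0.1, -2.3]
width: 0.521
grip_force: 41.2
```

Emit:
{"fn": "step_arm", "kwargs": {"motion": [[3,0,0,0.05,0],[3,0,0,0.05,0],[3,0,0,0.05,0]]}}

```text
time: 10.2
tool_pos: [0.5156, -0.1161, 0.1172]
tcp_rot: [1.202, 2.902, -0.0]
wrist_force: [-1.5, -0.1, 1.0]
width: 0.525
grip_force: 41.2
```

Emit:
{"fn": "step_arm", "kwargs": {"motion": [[3,0,0,0.05,0],[3,0,0,0.05,0],[3,0,0,0.05,0]]}}

```text
time: 10.5
tool_pos: [0.5158, -0.1162, 0.1171]
tcp_rot: [1.202, 2.902, -0.0]
wrist_force: [-1.9, 0.2, 5.6]
width: 0.527
grip_force: 41.4
```

Contact: the TCP has stopped and the force has risen to 5.6 N upward. I'll check uprightness, then release.

Run:
```python
from mv import *
shift((.515,-.1142,.1175))
p,d=bot.read_camera("scene")
P=cloud("scene",d);Q=P.reshape(-1,3);Q=Q[(np.hypot(Q[:,0]-.515,Q[:,1]+.114)<.04)]
for a in np.arange(.025,.11,.02):
    q=Q[(Q[:,2]>a)&(Q[:,2]<a+.02)]
    f=np.linalg.lstsq(np.c_[2*q[:,:2],np.ones(len(q))],(q[:,:2]**2).sum(1),rcond=None)[0]
    print(a.round(3),len(q),f[:2].round(4),np.sqrt(f[2]+f[:2]@f[:2]).round(4))
```

```text
t 10.5 pos [ 0.5158 -0.1162  0.1171] F [-1.93  0.23  5.64] w 0.527 grip 41.42931125184987 tilt z [ 8.e-04 -5.e-04 -1.e+00]
shift cm [ 0.2   0.09 -0.04] yaw of tool y 44.99 q6 -1.0537096520770537
0.025 98 [ 0.5143 -0.1142] 0.0172
0.045 123 [ 0.5148 -0.1148] 0.016
0.065 95 [ 0.5142 -0.1145] 0.0126
0.085 75 [ 0.5127 -0.1144] 0.0121
0.105 103 [ 0.5142 -0.1153] 0.0192
```

Emit:
{"fn": "step_arm", "kwargs": {"motion": [[4.4,0,0,0,0],[4.6,0,0,0,0],[4.8,0,0,0,0],[5,0,0,0,0],[5.4,0,0,0,0],[6,0,0,0,0],[7,0,0,0,0],[8.5,0,0,0,0],[8.5,0,0,0,0],[8.5,0,0,0,0]], "force": 20}}

```text
time: 11.55
tool_pos: [0.5154, -0.116, 0.1163]
tcp_rot: [-1.202, -2.902, 0.0]
wrist_force: [0.2, 0.1, -0.0]
width: 0.996
grip_force: 0.0
```

Run:
```python
from mv import *
shift((.515,-.1142,.26))
p,d=bot.read_camera("scene"); cv2.imwrite("pics/rel.png",cv2.resize(p[80:240,210:410],None,fx=3,fy=3)[...,::-1])
P=cloud("scene",d);Q=P.reshape(-1,3);Q=Q[(np.hypot(Q[:,0]-.515,Q[:,1]+.114)<.04)]
for a in np.arange(.025,.11,.02):
    q=Q[(Q[:,2]>a)&(Q[:,2]<a+.02)]
    f=np.linalg.lstsq(np.c_[2*q[:,:2],np.ones(len(q))],(q[:,:2]**2).sum(1),rcond=None)[0]
    print(a.round(3),len(q),f[:2].round(4),np.sqrt(f[2]+f[:2]@f[:2]).round(4))
```

```text
t 11.55 pos [ 0.5154 -0.116   0.1163] F [ 0.22  0.06 -0.04] w 0.996 grip 0.0 tilt z [-0. -0. -1.]
shift cm [  0.15   0.1  -14.37] yaw of tool y 44.99 q6 -1.0537399056823766
0.025 96 [ 0.5152 -0.114 ] 0.0172
0.045 122 [ 0.5152 -0.1141] 0.0157
0.065 95 [ 0.5148 -0.1138] 0.0125
0.085 77 [ 0.5142 -0.1132] 0.0121
0.105 92 [ 0.513 -0.112] 0.0163
```

View pics/rel.png

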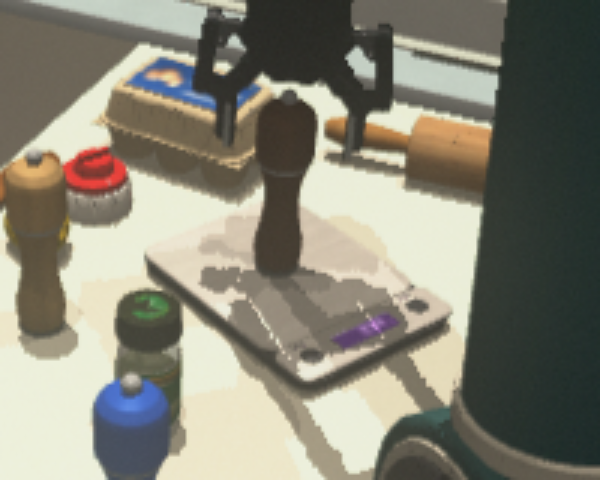

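The mill stands free on the platform (crop 278,270) with the fingers open around it. Retracting straight up.

Emit:
{"fn": "step_arm", "kwargs": {"motion": [[8.5,0,0,-0.5,0],[8.5,0,0,-1.5,0],[8.5,0,0,-3.5,0],[8.5,0,0,-6,0],[8.5,0,0,-9,0],[8.5,0,0,-12,0],[8.5,0,0,-13.5,0],[8.5,0,0,-14,0],[8.5,0,0,-14,0],[8.5,0,0,-14,0],[8.5,0,0,-14,0]]}}

```text
time: 12.7
tool_pos: [0.5143, -0.1157, 0.2543]
tcp_rot: [-1.201, -2.899, 0.001]
wrist_force: [0.5, 0.6, -0.8]
width: 0.997
grip_force: 0.0
```

Run:
```python
from mv import *
shift((.515,-.1142,.26))
p,d=bot.read_camera("scene"); cv2.imwrite("pics/end.png",p[...,::-1])
P=cloud("scene",d);Q=P.reshape(-1,3);Q=Q[(np.hypot(Q[:,0]-.515,Q[:,1]+.114)<.04)]
for a in np.arange(.025,.16,.02):
    q=Q[(Q[:,2]>a)&(Q[:,2]<a+.02)]
    f=np.linalg.lstsq(np.c_[2*q[:,:2],np.ones(len(q))],(q[:,:2]**2).sum(1),rcond=None)[0]
    print(a.round(3),len(q),f[:2].round(4),np.sqrt(f[2]+f[:2]@f[:2]).round(4))
```

```text
t 12.7 pos [ 0.5143 -0.1157  0.2543] F [ 0.49  0.57 -0.78] w 0.997 grip 0.0 tilt z [-3.3e-03  9.0e-04 -1.0e+00]
shift cm [ 0.06  0.15 -0.57] yaw of tool y 44.99 q6 -1.0537462280322658
0.025 98 [ 0.515  -0.1141] 0.0173
0.045 121 [ 0.5149 -0.114 ] 0.0153
0.065 90 [ 0.5146 -0.1135] 0.0123
0.085 79 [ 0.5137 -0.1127] 0.0117
0.105 90 [ 0.512  -0.1113] 0.0152
0.125 157 [ 0.5156 -0.1145] 0.0217
0.145 202 [ 0.5126 -0.1121] 0.0174
```

View pics/end.png

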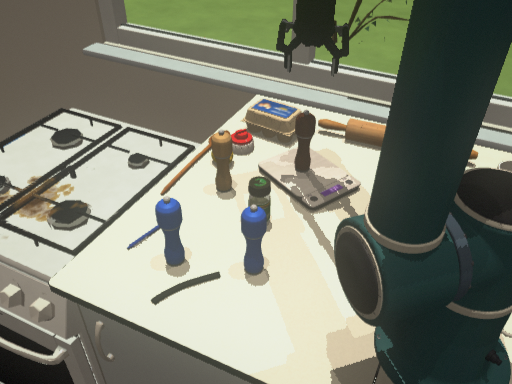

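The dark mill stands upright in the middle of the platform (304,150). The gripper is well clear above it and everything else is undisturbed.

```bash
python3 -c "
from workcell import bot
print(bot.finish_job())"
```

```text
the job is handed in; nothing more can be done
None
```

The dark pepper mill stands upright and still in the middle of the scale's platform, the gripper is clear of it, and the job was handed in at about 13 s.

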